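Jack the carton up with the ratchet lever and slide it onto the rest

TASK

Swing the ratchet lever of the small bench lift back and forth until the lift platform with the carton stands level with the neighbouring rest plate or a little higher, at most one centimetre above it; it cannot be let down again. Then push the carton across, without lifting it, until all of it lies flat on the rest plate, and leave the loose tools and boxes around where they are.

Things in the scene. Friction and masses are not known exactly. Their poses are not given: they have to be found in the camera images.
- lever_hinge (a point): Upright axis of the ratchet lever on the lift's grey base plate, 57 mm above the plate's underside, mid-thickness of the arm. The plate lies on a plywood board (top z = 0.100). Axes of the plate: y points to the rest plate, z up; platform centre at x +10, y +118 mm, rest plate centre at x +10, y +225 mm. Toothed wheel (72 mm) and gearbox below; nothing within 60 mm is over 10 mm above the point.
- lever_grip (a point): Centre of the upright black grip at the lever's free end: a round post 16 mm thick, 45 mm tall, its axis 120 mm from the lever axis. The point is 30 mm above lever_hinge, 20 mm below the post's top, 25 mm above its foot. Push it sideways; it need not be grasped. Free space all round it.
- lift (a joint): Height of the lift platform above its lowest position, m, 0 to 0.050; starts at 0. One notch of the 15-tooth wheel (0.419 rad of working stroke) raises it 5 mm, in proportion (11.9 mm per rad); a stroke from stop to stop gives two notches, 10 mm or slightly more. It stays wherever the lever leaves it, also between notches, and cannot be lowered.
- lift_top (a point): Centre of the top face of the steel lift platform, a 90x90 mm plate 8 mm thick, sides along the base plate's axes, at lift 0 it is 60 mm above the underside of the base plate. Axes: those of the base plate.
- rest (a joint): Height setting of the rest plate, m, 0 to 0.020, clamped firmly for this job: at 0 the top of the rest plate is 17 mm above the top of the fully lowered platform.
- rest_top (a point): Centre of the top face of the dark steel rest plate, 110 mm along x by 116 mm along y, 8 mm thick, no rim; axes those of the base plate. Its near edge is 4 mm from the edge of the platform, its centre 107 mm along +y from the platform's centre.
- carton_center (a point): Centre (half-way up) of the brown cardboard carton, 58 mm along its x, 64 mm along its y, 46 mm high, about 0.25 to 0.5 kg, standing on the lift platform within 10 mm of its centre, its axes within 0.1 rad of the base plate's. It slides when pushed low down on its -y side.
- carton: The same carton; origin at the centre of its underside, axes as for carton_center.
- lever: The ratchet lever, flat arm 18 mm wide, 8 mm thick; origin on its axis, arm along its -x. Swings 0.55 rad either way from the base plate's -x, which faces the robot. Counter-clockwise from above (grip to the robot's right) is the working stroke: after up to one notch of play it raises the platform, about 5.5 N at the grip. The return stroke only clicks over the teeth, 1.5 N. It stays where left.
- stub_driver: Bystander, leave alone: stubby screwdriver with an orange handle, 79 mm long, lying; origin at the centre of the underside.
- nut_big: Bystander, leave alone: hexagon nut, 35x30x16 mm, lying flat; origin at the centre of the underside.
- nut_small: Bystander, leave alone: hexagon nut, 28x24x13 mm, lying flat; origin at the centre of the underside.
- blades: Bystander, leave alone: small card box, 72x50x22 mm, on the cabinet top to the right; origin at the centre of the underside.

How it is judged:
On the way, in this order (a step that is already met when the one before it is completed fails the run):
1. the lever is pushed and has raised the platform by at least 3 mm (value of joint lift above 0.003 m and (contact force between lever and the fingers above 0.5 N or contact force between lever and the arm above 0.5 N)), for 0.05 s.
2. the platform stands level with the rest plate or at most 12 mm above it (1 mm below is allowed), the carton still on it (z of lift_top in the frame of rest_top between -0.001 and 0.012 m and horizontal distance between carton_center and lift_top below 0.03 m), for 0.3 s.
At the end, for the whole second after the job is handed in: The carton is at rest, upright and flat on the rest plate with its centre within 26 mm of the plate's centre along both sides of the plate (no part over an edge), and the platform still stands between 1 mm below and 12 mm above the rest plate (z of lift_top in the frame of rest_top between -0.001 and 0.012 m and x of carton_center in the frame of rest_top between -0.026 and 0.026 m and y of carton_center in the frame of rest_top between -0.026 and 0.026 m and z of carton_center in the frame of rest_top between 0.019 and 0.027 m and angle between carton_center's own z axis and vertical below 0.06 rad and linear speed of carton below 0.01 m/s); the robot touches nothing.
It fails at once if the carton is lifted more than 20 mm off the platform (z of carton_center in the frame of lift_top above 0.043 m).
It fails at once if the carton is tipped over (angle between carton_center's own z axis and vertical above 0.6 rad).
It fails at once if a loose bystander (stub driver, nuts, small card box) is shifted by more than 30 mm (distance of any of stub_driver, nut_big, nut_small, blades from where it was at the start of the episode above 0.03 m).
It also fails if it takes over 64 s, if anything falls off the work surface, if the arm or the gripper's body presses on something with over 40 N, if the wrist force passes 120 N, or if a joint passes its speed limit or range.

ROBOT

A 6-joint arm with a two-finger parallel gripper is mounted at the origin on the work surface; the furniture and walls round the work are solid. World frame = base frame: x ahead of the robot, y to its left, z up, the work surface at z = 0. Lengths are in m, angles in rad, forces in N, time in s.
With the tool pointing down it reaches from about 0.15 to 0.775 m from the base axis. Payload 6.1 kg.
Tool frame: the origin (TCP) lies between the finger pads; the fingertips stand 22 mm ahead of it and the grasp point (between the pads) lies 3 mm ahead of it; z points along the fingers, y is the direction in which the jaws open and shut (so a half turn about z gives the same grasp; the last joint's range is limited). The gripper opens to 85 mm and grips with 20 to 120 N. Pads are 22 mm wide; open, the fingers measure 114 mm over their backs; the gripper's body (76 mm by 85 mm) begins 54 mm behind the grasp point. The pads swing forward as they close: fully open they stand 13 mm farther back than shut.
Start: joints at [1.295, 0.126, -0.04, 1.405, 0, 1.571], TCP at [0.143, 0.505, 0.253] pointing down, gripper open.
Joint ranges: [-2.72, 2.72], [-0.95, 1.95], [-1.27, 1.35], [-1.78, 2.02], [-1.46, 1.47], [-3.14, 3.14]. Speed limits (rad/s): [2.39, 2.39, 3.01, 3.14, 3.14, 3.14].

INTERFACE

Orientations are given as [roll, pitch, yaw] about the fixed x, y, z axes, in that order (R = Rz(yaw) Ry(pitch) Rx(roll)).
In Python, from station import env gives the robot as it stands. The module is installed in compiled form; this text tells all that it offers.
- The arm moves only by the tool send_rows, never from a script. Its argument "steps" is a list of rows, each an object with "gripper": the finger opening in m, from 0 to 0.0854; "translation": the shift along the tool's x, y, z in m, a list of three; "roll": the turn about the tool's z in rad. A call has 1 to 20 rows; each row is the pose to reach, as a shift and turn from the pose commanded when the call began, along the tool's axes at that moment; what a row does not reach only later rows make up. A row lasts 1/10 s, in which the tool goes at most 50 mm and 8.59 degrees, less where a joint would pass 70% of its speed; a pose out of reach is approached as far as the arm can. A call with a gripper value outside its range is refused whole. The fingers move at their own pace and stop on an object; "squeeze" is the grip in N (left out, the last holds). Time passes only in rows, so rows that repeat a pose let the fingers close. It gives the time, the measured TCP pose, the force and the opening at its end, in the units of the state.
- env.get_obs(): the state, without advancing time (a new reading comes with each control period).
- env.snapshot(name): name is "side" or "top" or "wrist"; returns (picture, depth): 400x640x3 uint8, blue, green, red; 400x640 float32, m along the optical axis (not along the pixel's ray), 0 where there is no reading.
- env.camera_model(name): a dict with "fovy" (degrees; the focal length in pixels is half the picture's height over the tangent of half this angle, whatever the lens; pixels are square), "cx", "cy" (the principal point, pixels), "rvec" (rotation vector, rad) and "tvec" (3), from world to camera coordinates, as OpenCV has them. Camera axes: x right, y down, z forward; pixel columns grow to the right and rows downward; lengths in m; the calibration is good to about 2 mm. A picture is of the moment at which its call begins: read the wrist's pose just before it. camera_model takes no time and is no camera call; for the wrist camera it gives the pose at the moment of the call.
- env.hand_in(): hands the job in, once; it reports no verdict.
Trained networks look in the newest picture that a camera, given by its name, has taken for a name from the list of things; names that differ only in an ending like _2 or _b are one class to them, and where a whole thing is asked for, a point or a joint stands for the part that bears it (a point fixed in the world has none). Each returns a list of dicts, best first, with "conf" (0 to 1); they miss things now and then, are a little off and sometimes report something else, mostly with a low value. They report only what shows in the picture. A call takes as long as a camera call.
- env.outline_of(name, camera): "pixels" (400x640 bool, what is visible of it) and "rect" ([left, top, width, height] in pixels, round what is visible of it).
- env.landmark_of(name, camera): "pixel" ([row, column] in pixels: a listed point, or the origin of a listed thing).
The state is a dict: "time": time; "q": joint angles; "qd": joint speeds; "joint_efforts": joint torques, N m; "tcp_pos": TCP position; "ee_rot": TCP orientation; "contact_force": force on the tool from outside, world axes, zero at the start; "ft_torque": the same for the moment, N m; "gripper_width": finger opening in m.
Only numpy, scipy, OpenCV 4.12 (cv2) and the standard library are available. Lean on these libraries where they do the work, as an engineer would, in place of code of your own. Each camera call takes 0.05 s, during which the arm holds its last target.

## Working session

There is one attempt and no reset: what is moved stays moved. The work goes in short steps, Python scripts to look and compute and a tool call to move; the robot and the scene stay as the last step left them, time stands still between calls to the robot, and variables do not carry over. Pictures are saved under pics/ and viewed, and the job is handed in when it is done.

Besides the shell and the picture viewer there is one more tool, called after "Call:" as name([rows], argument=value, ...), one row to a line, values as JSON. send_rows: Moves the arm, as the interface text tells. Its arguments: {"type":"object","properties":{"steps":{"type":"array","items":{"type":"object","properties":{"gripper":{"type":"number"},"translation":{"type":"array","items":{"type":"number"}},"roll":{"type":"number"}}}},"squeeze":{"type":"number"}},"required":["steps"]}

```bash
mkdir -p pics; cat > h.py <<'E'
import numpy as np, cv2
from station import env
def cam(n):
    m=env.camera_model(n); f=200/np.tan(np.radians(m['fovy'])/2)
    return f,m['cx'],m['cy'],cv2.Rodrigues(np.array(m['rvec'],float))[0],np.array(m['tvec'],float).ravel()
def ray(n,r,c):
    f,cx,cy,R,t=cam(n); d=R.T@np.array([(c-cx)/f,(r-cy)/f,1.]); return -R.T@t,d
def atz(n,r,c,z):
    o,d=ray(n,r,c); return o+d*(z-o[2])/d[2]
def proj(n,p):
    f,cx,cy,R,t=cam(n); q=R@np.asarray(p,float)+t; return cy+f*q[1]/q[2],cx+f*q[0]/q[2]
def cloud(n,depth):
    f,cx,cy,R,t=cam(n); v,u=np.mgrid[:400,:640]; P=np.stack([(u-cx)/f*depth,(v-cy)/f*depth,depth],-1)
    return (P-t)@R
E
python3 - <<'E'
from h import *
o=env.get_obs(); print(o)
for n in ['top','side','wrist']:
    p,d=env.snapshot(n); cv2.imwrite(f'pics/a_{n}.png',p); np.save(f'd_{n}.npy',d)
    print(n,env.camera_model(n))
    for k in ['lever_hinge','lever_grip','lift_top','rest_top','carton_center']:
        for r in env.landmark_of(k,n)[:2]:
            a=r['pixel']; ri,ci=int(np.clip(a[0],0,399)),int(np.clip(a[1],0,639))
            print(k,np.round(a,1),round(r['conf'],2),np.round(cloud(n,d)[ri,ci],4))
E
```

```text
{'time': 0.0, 'q': array([ 1.29496573e+00,  1.26395814e-01, -4.05870939e-02,  1.40542568e+00,
        1.29199710e-05,  1.57077848e+00]), 'qd': array([ 0.00073936,  0.00121386, -0.00018962,  0.00074511, -0.00156035,
        0.00043407]), 'joint_efforts': array([ 1.29993932e-04, -4.35913575e+01,  3.52923274e+01,  1.72033516e-02,
        1.19164292e-04,  5.08101166e-06]), 'tcp_pos': array([0.14287665, 0.50479622, 0.25252974]), 'ee_rot': array([-3.13998039e+00, -1.29487229e-05,  2.86577988e+00]), 'contact_force': array([-0.00403426, -1.16970351,  0.0717817 ]), 'ft_torque': array([0.00913985, 0.00789645, 0.04310219]), 'gripper_width': 0.08505027009837018}
top {'fovy': 42.333350723127225, 'cx': 315.24386308703953, 'cy': 190.91906968468427, 'rvec': array([ 2.10987329, -2.14167423,  0.21526373]), 'tvec': array([-0.01364304,  0.50703751,  1.20897762])}
lever_hinge [175.5 303.4] 0.94 [0.5196 0.0067 0.1695]
lever_hinge [165.  248.1] 0.61 [0.535  0.1239 0.2057]
lever_grip [226.8 296.6] 0.7 [0.402  0.0222 0.2059]
lever_grip [229.5 242.6] 0.43 [0.4103 0.1493 0.0987]
lift_top [165.4 250.5] 0.67 [0.
[... 233 characters left out ...]
, 'cy': 195.35436258415598, 'rvec': array([ 1.78662459, -1.49659731,  0.71940811]), 'tvec': array([-0.1000358 ,  0.39791575,  0.79656506])}
lever_hinge [175.8 305.2] 0.69 [0.5174 0.0144 0.1639]
lever_grip [199.  285.8] 0.83 [0.3953 0.0294 0.1891]
lift_top [163.3 257.4] 0.71 [0.5134 0.1206 0.1869]
lift_top [222.3 209.1] 0.38 [0.3983 0.2025 0.102 ]
rest_top [144.8 209.8] 0.61 [0.5622 0.2485 0.1934]
rest_top [218.5 164.3] 0.3 [0.3844 0.2975 0.1115]
carton_center [157.2 258.1] 0.77 [0.514  0.1171 0.2025]
wrist {'fovy': 71.66021802125158, 'cx': 315.5894312828057, 'cy': 198.916256535294, 'rvec': array([-2.32040974, -1.75471193, -0.24456255]), 'tvec': array([-0.52420111, -0.03663557,  0.37900743])}
```

View pics/a_top.png

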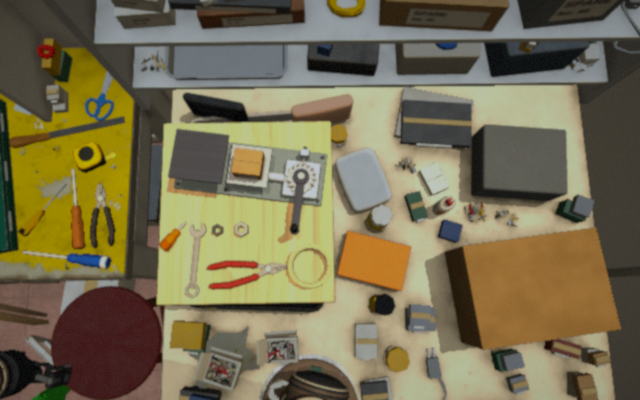

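View pics/a_side.png

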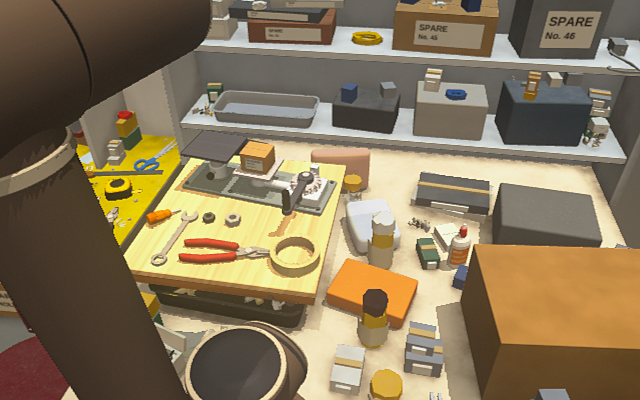

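```bash
python3 - <<'E'
from h import *
d=np.load('d_top.npy'); C=cloud('top',d)
X=C.reshape(-1,3); X=X[(d.ravel()>0)]
# region near lift/rest heights
s=X[(X[:,0]>.3)&(X[:,0]<.75)&(X[:,1]>-.2)&(X[:,1]<.4)]
h,e=np.histogram(s[:,2],np.arange(0.09,.3,.004))
for a,b in zip(e,h):
    if b>20: print(round(a,3),b)
# rest plate
def rect(sel,nm):
    (c,w,a)=cv2.minAreaRect(sel[:,:2].astype(np.float32)); print(nm,np.round(c,4),np.round(w,4),round(a,2),len(sel),'z',np.median(sel[:,2]))
for nm,k in [('rest','rest_top'),('carton','carton'),('lever','lever'),('lift','lift_top')]:
    o=env.outline_of(k,'top')
    if not o: print(nm,'none'); continue
    m=o[0]['pixels']&(d>0); print(nm,o[0]['conf'],o[0]['rect'])
    z=np.median(C[m][:,2]); mm=m&(abs(C[...,2]-z)<.006)
    rect(C[mm],nm)
E
```

```text
0.09 151
0.094 3318
0.098 9938
0.102 3245
0.106 1675
0.11 1605
0.114 1001
0.118 773
0.122 617
0.126 387
0.13 415
0.134 729
0.138 743
0.142 202
0.146 250
0.15 208
0.154 222
0.158 727
0.162 300
0.166 53
0.174 50
0.178 60
0.186 26
0.19 353
0.194 1776
0.198 595
0.202 397
0.206 356
rest 0.66 [170.1, 128.3, 56.7, 56.8]
rest [0.5611 0.2327] [0.1165 0.1108] 82.32 2615 z 0.19639505546524547
carton 0.76 [231.8, 147.1, 33.3, 30.8]
carton [0.5441 0.1261] [0.0628 0.0568] 82.6 736 z 0.20578311942319782
lever 0.6 [286.7, 165.6, 23.4, 68.0]
lever [0.464  0.0159] [0.0337 0.1479] 86.36 534 z 0.16134918264137565
lift 0.57 [226.3, 146.6, 43.9, 42.3]
lift [0.5467 0.1268] [0.0904 0.0911] 81.92 626 z 0.1597048816085051
```

The top view shows the lift plate running left from the lever hub (≈302,176), with the grip end at (296,228), the carton at (248,162) and the rest plate at (199,156). The plate yaw comes out at about -0.135 rad. The rest plate top is about 36 mm above the lowered platform.

```bash
cat >> h.py <<'E'
YAW=-0.1346
BX=np.array([np.cos(YAW),np.sin(YAW),0]); BY=np.array([-np.sin(YAW),np.cos(YAW),0])
H=np.array([.5209,.0111,.157])
def tob(p): d=np.asarray(p)-H; return np.array([d@BX,d@BY,d[2]])
def tow(b): return H+BX*b[0]+BY*b[1]+np.array([0,0,b[2]])
def shift(pw):
    from scipy.spatial.transform import Rotation as R
    o=env.get_obs(); M=R.from_euler('xyz',o['ee_rot']).as_matrix()
    return M.T@(np.asarray(pw)-o['tcp_pos'])
E
python3 - <<'E'
from h import *
for n in ['top','side']:
    d=np.load(f'd_{n}.npy');C=cloud(n,d)
    for k,z in [('lever_grip',.187),('lever_hinge',.157),('carton_center',.183),('lift_top',.16),('rest_top',.196)]:
        for r in env.landmark_of(k,n)[:1]:
            p=atz(n,*r['pixel'],z); print(n,k,np.round(p,4),'base',np.round(tob(p),4),round(r['conf'],2))
    B=np.stack([(C-H)@BX,(C-H)@BY,C[...,2]-.157],-1)
    m=(d>0)&(B[...,2]>.012)&(B[...,2]<.06)&(np.hypot(B[...,0],B[...,1])<.15)&(np.hypot(B[...,0],B[...,1])>.08)&(B[...,0]<-.05)
    print(n,m.sum(),np.round(B[m].mean(0),4) if m.sum() else '')
th=0.0
print('theta',)
p=np.array([-.12,0,.035])
print(shift(tow([-.12,0,.09])),shift(tow([-.12,0,.035])))
for k in ['stub_driver','nut_big','nut_small','blades']:
    for r in env.landmark_of(k,'top')[:1]: print(k,np.round(atz('top',*r['pixel'],.1),3),r['conf'])
E
```

```text
top lever_grip [0.4026 0.0215 0.187 ] base [-0.1186 -0.0056  0.03  ] 0.7
top lever_hinge [0.5213 0.006  0.157 ] base [ 0.0011 -0.005   0.    ] 0.94
top carton_center [0.5432 0.119  0.183 ] base [0.0076 0.11   0.026 ] 0.8
top lift_top [0.5453 0.1239 0.16  ] base [0.0091 0.115  0.003 ] 0.67
top rest_top [0.5578 0.2277 0.196 ] base [0.0075 0.2196 0.039 ] 0.6
top 56 [-0.1218 -0.0008  0.0455]
side lever_grip [0.3981 0.0286 0.187 ] base [-0.124   0.0009  0.03  ] 0.83
side lever_hinge [0.524  0.0155 0.157 ] base [0.0024 0.0047 0.    ] 0.69
side carton_center [0.5419 0.1265 0.183 ] base [0.0053 0.1171 0.026 ] 0.77
side lift_top [0.5507 0.1326 0.16  ] base [0.0132 0.1244 0.003 ] 0.71
side rest_top [0.5552 0.2436 0.196 ] base [0.0028 0.235  0.039 ] 0.61
side 137 [-0.1252 -0.0002  0.0334]
theta
[-0.37937906 -0.38934048  0.00630683] [-0.37937776 -0.38934152  0.06130683]
stub_driver [0.395 0.301 0.1  ] 0.67
nut_big [0.404 0.152 0.1  ] 0.67
nut_small [0.405 0.203 0.1  ] 0.51
blades [ 0.52  -0.295  0.1  ] 0.55
```

Call:
send_rows([
  {"gripper":0.05,"translation":[-0.379,-0.389,0],"roll":-0.141},
  {"gripper":0.05,"translation":[-0.379,-0.389,0],"roll":-0.141},
  {"gripper":0.05,"translation":[-0.379,-0.389,0],"roll":-0.141},
  {"gripper":0.05,"translation":[-0.379,-0.389,0],"roll":-0.141},
  {"gripper":0.05,"translation":[-0.379,-0.389,0],"roll":-0.141},
  {"gripper":0.05,"translation":[-0.379,-0.389,0],"roll":-0.141},
  {"gripper":0.05,"translation":[-0.379,-0.389,0],"roll":-0.141},
  {"gripper":0.05,"translation":[-0.379,-0.389,0],"roll":-0.141},
  {"gripper":0.05,"translation":[-0.379,-0.389,0],"roll":-0.141},
  {"gripper":0.05,"translation":[-0.379,-0.389,0],"roll":-0.141},
  {"gripper":0.05,"translation":[-0.379,-0.389,0],"roll":-0.141},
  {"gripper":0.05,"translation":[-0.379,-0.389,0],"roll":-0.141},
  {"gripper":0.05,"translation":[-0.379,-0.389,0],"roll":-0.141},
  {"gripper":0.05,"translation":[-0.379,-0.389,0],"roll":-0.141},
])

```text
time: 3.2
tcp_pos: [0.4013, 0.0281, 0.2533]
ee_rot: [3.141, -0.0, 3.007]
contact_force: [-1.1, 0.9, -0.7]
gripper_width: 0.0501
```

```bash
python3 - <<'E'
from h import *
o=env.get_obs(); print(o['time'],o['tcp_pos'],o['ee_rot'],o['gripper_width'],tob(o['tcp_pos']),o['contact_force'])
p,d=env.snapshot('wrist'); r,c=proj('wrist',tow([-.12,0,.05])); print(r,c)
cv2.circle(p,(int(c),int(r)),3,(0,0,255),-1); cv2.imwrite('pics/b_wrist.png',p)
C=cloud('wrist',d); B=np.stack([(C-H)@BX,(C-H)@BY,C[...,2]-.157],-1)
m=(d>0)&(B[...,2]>.04)&(B[...,2]<.06)&(np.hypot(B[...,0]+.12,B[...,1])<.03); print(m.sum(), B[m].mean(0) if m.sum() else '')
print(shift(tow([-.12,0,.035])))
E
```

```text
3.2 [0.40134031 0.02810525 0.25328992] [ 3.14139470e+00 -3.50371356e-04  3.00733928e+00] 0.050147281381847 [-0.12076029  0.00080725  0.09628992] [-1.14800304  0.8880771  -0.70183612]
231.47736552470607 314.89053413881174
484 [-0.12120525 -0.00014992  0.04841951]
[-0.0008349  -0.001184    0.06137141]
```

View pics/b_wrist.png

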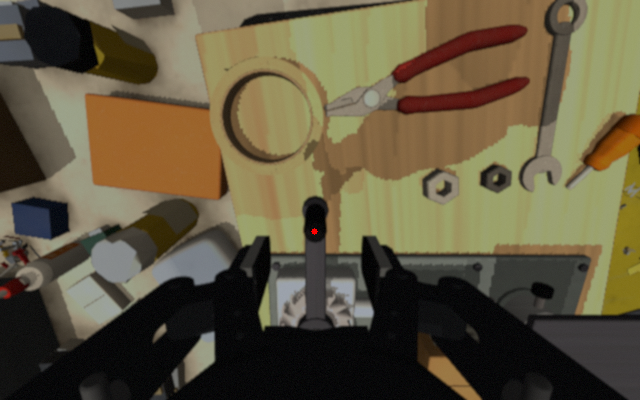

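Call:
send_rows([
  {"gripper":0.05,"translation":[0,-0.001,0.03],"roll":0},
  {"gripper":0.05,"translation":[0,-0.001,0.06],"roll":0},
  {"gripper":0.05,"translation":[0,-0.001,0.06],"roll":0},
  {"gripper":0.03,"translation":[0,-0.001,0.06],"roll":0},
  {"gripper":0.03,"translation":[0,-0.001,0.06],"roll":0},
  {"gripper":0.03,"translation":[0,-0.001,0.06],"roll":0},
  {"gripper":0.03,"translation":[0,-0.001,0.06],"roll":0},
])

```text
time: 3.95
tcp_pos: [0.4022, 0.0268, 0.1944]
ee_rot: [3.141, 0.002, 3.007]
contact_force: [-0.3, 0.0, -0.0]
gripper_width: 0.0299
```

Call:
send_rows([
  {"gripper":0.03,"translation":[-0.001,0.015,0],"roll":0},
  {"gripper":0.03,"translation":[-0.003,0.03,0],"roll":0},
  {"gripper":0.03,"translation":[-0.007,0.045,0],"roll":0},
  {"gripper":0.03,"translation":[-0.012,0.057,0],"roll":0},
  {"gripper":0.03,"translation":[-0.016,0.067,0],"roll":0},
  {"gripper":0.03,"translation":[-0.016,0.0675,0],"roll":0},
  {"gripper":0.03,"translation":[-0.016,0.0675,0],"roll":0},
])

```text
time: 4.65
tcp_pos: [0.4267, 0.0916, 0.1933]
ee_rot: [3.141, -0.0, 3.007]
contact_force: [-0.9, 0.4, -0.9]
gripper_width: 0.0305
```

```bash
python3 - <<'E'
from h import *
o=env.get_obs(); print(o['time'],tob(o['tcp_pos']),o['contact_force'])
for n in ['top','wrist']:
    p,d=env.snapshot(n); cv2.imwrite(f'pics/c_{n}.png',p if n=='wrist' else cv2.resize(p[100:320,130:400],None,fx=2.5,fy=2.5))
E
```

```text
4.65 [-0.10417392  0.06711878  0.03629213] [-0.86894455  0.37077804 -0.91421818]
```

View pics/c_wrist.png

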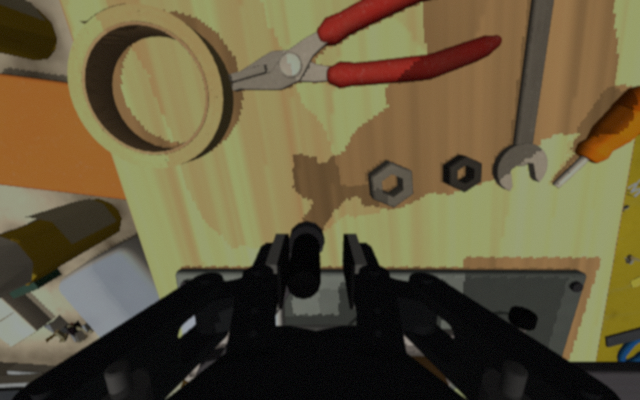

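View pics/c_top.png

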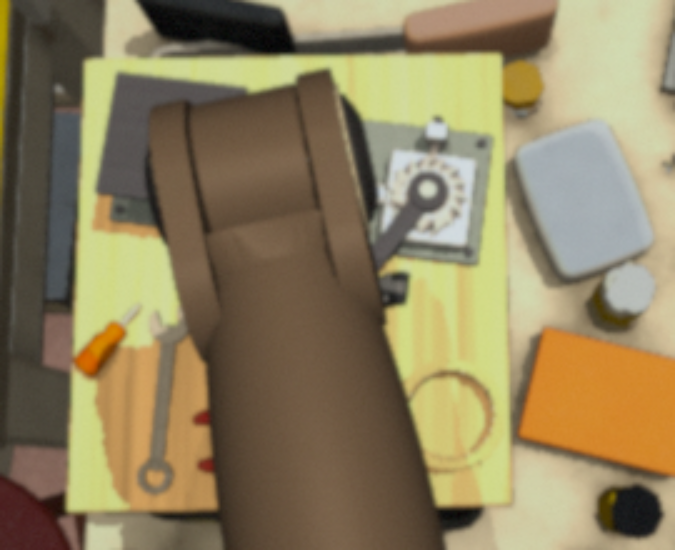

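Call:
send_rows([
  {"gripper":0.03,"translation":[0.001,-0.012,0],"roll":0},
  {"gripper":0.03,"translation":[0.004,-0.022,0],"roll":0},
  {"gripper":0.03,"translation":[0.011,-0.038,0],"roll":0},
  {"gripper":0.03,"translation":[0.015,-0.056,0],"roll":0},
  {"gripper":0.03,"translation":[0.016,-0.074,0],"roll":0},
  {"gripper":0.03,"translation":[0.015,-0.092,0],"roll":0},
  {"gripper":0.03,"translation":[0.011,-0.109,0],"roll":0},
  {"gripper":0.03,"translation":[0.004,-0.126,0],"roll":0},
  {"gripper":0.03,"translation":[0,-0.135,0],"roll":0},
  {"gripper":0.03,"translation":[0,-0.135,0],"roll":0},
  {"gripper":0.03,"translation":[0,-0.135,0],"roll":0},
])

```text
time: 5.85
tcp_pos: [0.4075, -0.0429, 0.1932]
ee_rot: [3.141, -0.001, 3.005]
contact_force: [-1.3, 2.2, -0.2]
gripper_width: 0.0304
```

```bash
cat > chk.py <<'E'
from h import *
import sys
t=sys.argv[1]
o=env.get_obs(); print(o['time'],tob(o['tcp_pos']),o['contact_force'])
for n in ['top','side']:
    p,d=env.snapshot(n); cv2.imwrite(f'pics/{t}_{n}.png',p); np.save(f'd_{t}_{n}.npy',d)
    C=cloud(n,d); B=np.stack([(C-H)@BX,(C-H)@BY,C[...,2]-.157],-1)
    def st(nm,x0,x1,y0,y1,z0,z1):
        m=(d>0)&(B[...,0]>x0)&(B[...,0]<x1)&(B[...,1]>y0)&(B[...,1]<y1)&(B[...,2]>z0)&(B[...,2]<z1)
        if m.sum()>10: print(n,nm,m.sum(),'z',np.round(np.percentile(B[m][:,2],[10,50,90]),4),'c',np.round(B[m].mean(0)[:2],4))
        else: print(n,nm,m.sum())
    st('carton',-.01,.03,.1,.136,.04,.12)
    st('rest',-.035,.05,.18,.27,.0,.06)
    st('plat+x',.043,.053,.08,.155,-.01,.06)
    st('plat-x',-.033,-.025,.08,.155,-.01,.06)
E
python3 chk.py d
```

```text
5.85 [-0.10508626 -0.0687189   0.03617644] [-1.30302394  2.21172142 -0.16105999]
top carton 313 z [0.0552 0.0575 0.0602] c [0.0099 0.1181]
top rest 1565 z [0.0368 0.0395 0.0421] c [0.0073 0.2251]
top plat+x 88 z [0.0084 0.012  0.0141] c [0.0497 0.1143]
top plat-x 122 z [0.0091 0.0117 0.0141] c [-0.0291  0.1172]
side carton 156 z [0.0543 0.0557 0.0571] c [0.0095 0.1177]
side rest 743 z [0.036  0.0374 0.039 ] c [0.0052 0.2243]
side plat+x 12 z [0.0076 0.0093 0.0112] c [0.0488 0.088 ]
side plat-x 78 z [0.008  0.0098 0.0116] c [-0.0293  0.1166]
```

```bash
python3 - <<'E'
import cv2
a=cv2.imread('pics/d_top.png')[110:260,140:360]; b=cv2.imread('pics/d_side.png')[110:260,140:360]
cv2.imwrite('pics/d_both.png',cv2.resize(cv2.vconcat([a,b]),None,fx=2,fy=2))
E
```

```text
(no output)
```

View pics/d_both.png

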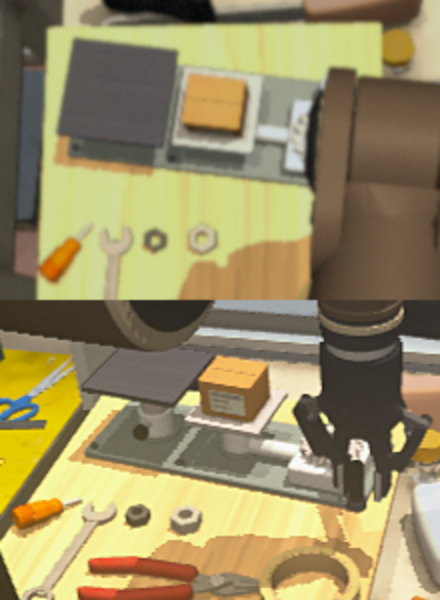

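Call:
send_rows([
  {"gripper":0.03,"translation":[0.001,0.012,0],"roll":0},
  {"gripper":0.03,"translation":[0.004,0.022,0],"roll":0},
  {"gripper":0.03,"translation":[0.011,0.038,0],"roll":0},
  {"gripper":0.03,"translation":[0.015,0.056,0],"roll":0},
  {"gripper":0.03,"translation":[0.016,0.074,0],"roll":0},
  {"gripper":0.03,"translation":[0.015,0.092,0],"roll":0},
  {"gripper":0.03,"translation":[0.011,0.109,0],"roll":0},
  {"gripper":0.03,"translation":[0.004,0.126,0],"roll":0},
  {"gripper":0.03,"translation":[0,0.136,0],"roll":0},
  {"gripper":0.03,"translation":[0,0.136,0],"roll":0},
  {"gripper":0.03,"translation":[0.001,0.124,0],"roll":0},
  {"gripper":0.03,"translation":[0.004,0.114,0],"roll":0},
  {"gripper":0.03,"translation":[0.011,0.098,0],"roll":0},
  {"gripper":0.03,"translation":[0.015,0.08,0],"roll":0},
  {"gripper":0.03,"translation":[0.016,0.062,0],"roll":0},
  {"gripper":0.03,"translation":[0.015,0.044,0],"roll":0},
  {"gripper":0.03,"translation":[0.011,0.027,0],"roll":0},
  {"gripper":0.03,"translation":[0.004,0.01,0],"roll":0},
  {"gripper":0.03,"translation":[0,0,0],"roll":0},
  {"gripper":0.03,"translation":[0,0,0],"roll":0},
])

```text
time: 7.95
tcp_pos: [0.4069, -0.043, 0.1932]
ee_rot: [3.138, -0.002, 3.004]
contact_force: [-2.8, 6.0, 1.6]
gripper_width: 0.03
```

```bash
python3 chk.py e
```

```text
7.95 [-0.1056905  -0.06886901  0.03616485] [-2.83528999  6.0163612   1.64813167]
top carton 308 z [0.0652 0.0676 0.0698] c [0.0099 0.1179]
top rest 1580 z [0.0368 0.0394 0.042 ] c [0.0074 0.225 ]
top plat+x 84 z [0.0189 0.0218 0.0243] c [0.0497 0.1127]
top plat-x 120 z [0.0187 0.0215 0.0243] c [-0.0289  0.1171]
side carton 151 z [0.0641 0.0654 0.0667] c [0.0101 0.1184]
side rest 747 z [0.0361 0.0376 0.039 ] c [0.0054 0.2237]
side plat+x 15 z [0.0181 0.0194 0.0214] c [0.0488 0.087 ]
side plat-x 75 z [0.0177 0.0197 0.0209] c [-0.0292  0.1164]
```

Call:
send_rows([
  {"gripper":0.03,"translation":[0.001,0.012,0],"roll":0},
  {"gripper":0.03,"translation":[0.004,0.022,0],"roll":0},
  {"gripper":0.03,"translation":[0.011,0.038,0],"roll":0},
  {"gripper":0.03,"translation":[0.015,0.056,0],"roll":0},
  {"gripper":0.03,"translation":[0.016,0.074,0],"roll":0},
  {"gripper":0.03,"translation":[0.015,0.092,0],"roll":0},
  {"gripper":0.03,"translation":[0.011,0.109,0],"roll":0},
  {"gripper":0.03,"translation":[0.004,0.126,0],"roll":0},
  {"gripper":0.03,"translation":[0,0.136,0],"roll":0},
  {"gripper":0.03,"translation":[0,0.136,0],"roll":0},
  {"gripper":0.03,"translation":[0.001,0.124,0],"roll":0},
  {"gripper":0.03,"translation":[0.004,0.114,0],"roll":0},
  {"gripper":0.03,"translation":[0.011,0.098,0],"roll":0},
  {"gripper":0.03,"translation":[0.015,0.08,0],"roll":0},
  {"gripper":0.03,"translation":[0.016,0.062,0],"roll":0},
  {"gripper":0.03,"translation":[0.015,0.044,0],"roll":0},
  {"gripper":0.03,"translation":[0.011,0.027,0],"roll":0},
  {"gripper":0.03,"translation":[0.004,0.01,0],"roll":0},
  {"gripper":0.03,"translation":[0,0,0],"roll":0},
  {"gripper":0.03,"translation":[0,0,0],"roll":0},
])

```text
time: 10.05
tcp_pos: [0.4069, -0.043, 0.1931]
ee_rot: [3.138, -0.002, 3.004]
contact_force: [-1.6, 6.3, 0.5]
gripper_width: 0.03
```

```bash
python3 chk.py f
```

```text
10.05 [-0.10568775 -0.06885986  0.03614369] [-1.5700125   6.26052352  0.49831198]
top carton 315 z [0.0749 0.0775 0.0798] c [0.01  0.118]
top rest 1574 z [0.0369 0.0394 0.0421] c [0.0072 0.2248]
top plat+x 91 z [0.0291 0.0316 0.0345] c [0.0498 0.1127]
top plat-x 121 z [0.0288 0.0318 0.0341] c [-0.029   0.1176]
side carton 157 z [0.0744 0.0758 0.077 ] c [0.0091 0.1183]
side rest 745 z [0.0359 0.0375 0.0389] c [0.0055 0.2237]
side plat+x 14 z [0.0282 0.0295 0.0307] c [0.0482 0.0879]
side plat-x 81 z [0.0256 0.0292 0.0308] c [-0.0294  0.1196]
```

Call:
send_rows([
  {"gripper":0.03,"translation":[0.001,0.012,0],"roll":0},
  {"gripper":0.03,"translation":[0.004,0.022,0],"roll":0},
  {"gripper":0.03,"translation":[0.011,0.038,0],"roll":0},
  {"gripper":0.03,"translation":[0.015,0.056,0],"roll":0},
  {"gripper":0.03,"translation":[0.016,0.074,0],"roll":0},
  {"gripper":0.03,"translation":[0.015,0.092,0],"roll":0},
  {"gripper":0.03,"translation":[0.011,0.109,0],"roll":0},
  {"gripper":0.03,"translation":[0.004,0.126,0],"roll":0},
  {"gripper":0.03,"translation":[0,0.136,0],"roll":0},
  {"gripper":0.03,"translation":[0,0.136,0],"roll":0},
  {"gripper":0.03,"translation":[0.001,0.124,0],"roll":0},
  {"gripper":0.03,"translation":[0.004,0.114,0],"roll":0},
  {"gripper":0.03,"translation":[0.011,0.098,0],"roll":0},
  {"gripper":0.03,"translation":[0.015,0.08,0],"roll":0},
  {"gripper":0.03,"translation":[0.016,0.062,0],"roll":0},
  {"gripper":0.03,"translation":[0.015,0.044,0],"roll":0},
  {"gripper":0.03,"translation":[0.011,0.027,0],"roll":0},
  {"gripper":0.03,"translation":[0.004,0.01,0],"roll":0},
  {"gripper":0.03,"translation":[0,0,0],"roll":0},
  {"gripper":0.03,"translation":[0,0,0],"roll":0},
])

```text
time: 12.15
tcp_pos: [0.4069, -0.043, 0.1932]
ee_rot: [3.138, -0.002, 3.004]
contact_force: [-2.3, 5.5, 2.0]
gripper_width: 0.03
```

```bash
python3 chk.py g
python3 - <<'E'
import cv2
a=cv2.imread('pics/g_top.png')[110:260,140:360]; b=cv2.imread('pics/g_side.png')[110:260,140:360]
cv2.imwrite('pics/g_both.png',cv2.resize(cv2.vconcat([a,b]),None,fx=2,fy=2))
E
```

```text
12.15 [-0.10570541 -0.06886674  0.03616201] [-2.30477628  5.49350841  1.96492682]
top carton 322 z [0.0851 0.0876 0.0901] c [0.01   0.1179]
top rest 1579 z [0.0369 0.0394 0.042 ] c [0.0072 0.2249]
top plat+x 92 z [0.0393 0.042  0.0452] c [0.0498 0.114 ]
top plat-x 123 z [0.0392 0.0417 0.0446] c [-0.029   0.1184]
side carton 157 z [0.0843 0.0856 0.0869] c [0.0091 0.118 ]
side rest 739 z [0.0359 0.0376 0.0389] c [0.0048 0.2243]
side plat+x 15 z [0.0375 0.0391 0.0416] c [0.0485 0.0869]
side plat-x 75 z [0.0373 0.0396 0.0412] c [-0.0292  0.1171]
```

View pics/g_both.png

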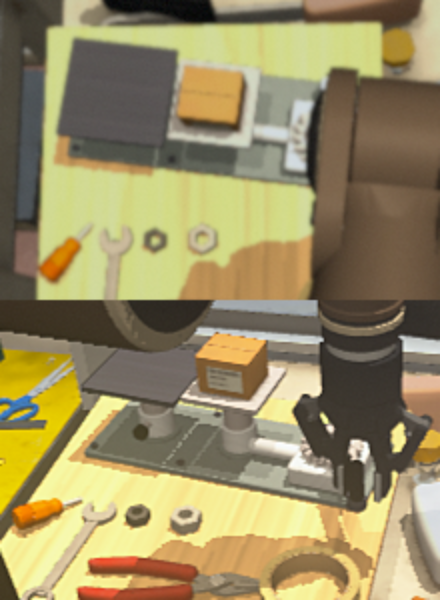

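```bash
python3 - <<'E'
from h import *
print(env.get_obs()['q'])
d=np.load('d_g_top.npy'); C=cloud('top',d); B=np.stack([(C-H)@BX,(C-H)@BY,C[...,2]-.157],-1)
m=(d>0)&(abs(B[...,2]-.0875)<.006)&(abs(B[...,0]-.01)<.06)&(abs(B[...,1]-.118)<.06)
print(cv2.minAreaRect(B[m][:,:2].astype(np.float32)))
print(B[m].min(0),B[m].max(0))
d=np.load('d_g_side.npy'); C=cloud('side',d); B=np.stack([(C-H)@BX,(C-H)@BY,C[...,2]-.157],-1)
m=(d>0)&(abs(B[...,2]-.0857)<.004)&(abs(B[...,0]-.01)<.06)&(abs(B[...,1]-.118)<.06)
print(cv2.minAreaRect(B[m][:,:2].astype(np.float32)))
E
```

```text
[-0.10615585 -0.08451119 -0.38639877  1.27022526  0.00157627  0.03060706]
((0.007398832589387894, 0.11675384640693665), (0.06257525086402893, 0.05613405257463455), 89.15057373046875)
[-0.02066271  0.08540791  0.08165342] [0.03587594 0.14802852 0.093281  ]
((0.006424974650144577, 0.11866609007120132), (0.06389052420854568, 0.05915872007608414), 88.6622314453125)
```

Call:
send_rows([
  {"gripper":0.05,"translation":[0,0.006,0],"roll":0},
  {"gripper":0.05,"translation":[0,0.006,0],"roll":0},
  {"gripper":0.05,"translation":[0,0.006,0],"roll":0},
  {"gripper":0.05,"translation":[0,0.006,-0.05],"roll":0},
  {"gripper":0.05,"translation":[0,0.006,-0.1],"roll":0},
  {"gripper":0.05,"translation":[0,0.006,-0.1],"roll":0},
])

```text
time: 12.85
tcp_pos: [0.4112, -0.0368, 0.2994]
ee_rot: [3.142, 0.01, 3.007]
contact_force: [0.8, -0.2, -0.9]
gripper_width: 0.0503
```

```bash
python3 - <<'E'
from h import *
print(tob(env.get_obs()['tcp_pos']),shift(tow([.008,.058,.142])))
E
```

```text
[-0.1023087  -0.06215385  0.14240609] [-0.11028757  0.12016501  0.00146451]
```

Call:
send_rows([
  {"gripper":0.025,"translation":[-0.11,0.12,0],"roll":-1.571},
  {"gripper":0.025,"translation":[-0.11,0.12,0],"roll":-1.571},
  {"gripper":0.025,"translation":[-0.11,0.12,0],"roll":-1.571},
  {"gripper":0.025,"translation":[-0.11,0.12,0],"roll":-1.571},
  {"gripper":0.025,"translation":[-0.11,0.12,0],"roll":-1.571},
  {"gripper":0.025,"translation":[-0.11,0.12,0],"roll":-1.571},
  {"gripper":0.025,"translation":[-0.11,0.12,0],"roll":-1.571},
  {"gripper":0.025,"translation":[-0.11,0.12,0],"roll":-1.571},
  {"gripper":0.025,"translation":[-0.11,0.12,0],"roll":-1.571},
  {"gripper":0.025,"translation":[-0.11,0.12,0],"roll":-1.571},
  {"gripper":0.025,"translation":[-0.11,0.12,0],"roll":-1.571},
  {"gripper":0.025,"translation":[-0.11,0.12,0],"roll":-1.571},
  {"gripper":0.025,"translation":[-0.11,0.12,0],"roll":-1.571},
])

```text
time: 14.15
tcp_pos: [0.5344, 0.0676, 0.2931]
ee_rot: [3.142, -0.0, -1.707]
contact_force: [0.6, 0.0, 0.5]
gripper_width: 0.0248
```

```bash
python3 - <<'E'
from h import *
o=env.get_obs();print(tob(o['tcp_pos']),o['ee_rot'],o['gripper_width'],shift(tow([.008,.06,.067])))
p,d=env.snapshot('side'); q,_=env.snapshot('wrist')
cv2.imwrite('pics/h.png',cv2.hconcat([cv2.resize(p[60:260,100:420],(400,250)),cv2.resize(q,(400,250))]))
E
```

```text
[0.00574155 0.05783336 0.13613667] [ 3.14157338e+00 -1.95801896e-04 -1.70713147e+00] 0.024771599429682368 [-0.00218409 -0.00225602  0.0691362 ]
```

View pics/h.png

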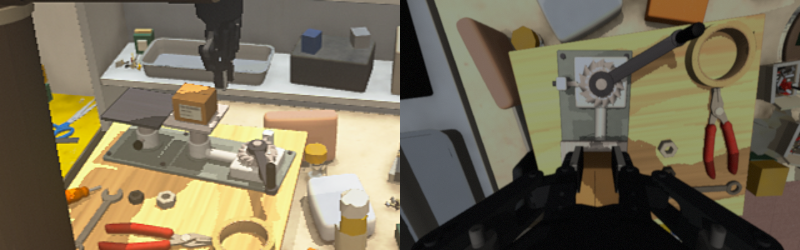

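Call:
send_rows([
  {"gripper":0.025,"translation":[0,-0.002,0.03],"roll":0},
  {"gripper":0.025,"translation":[0,-0.002,0.055],"roll":0},
  {"gripper":0.025,"translation":[0,-0.002,0.068],"roll":0},
  {"gripper":0.025,"translation":[0,-0.002,0.068],"roll":0},
  {"gripper":0.025,"translation":[0,-0.002,0.068],"roll":0},
])

```text
time: 14.75
tcp_pos: [0.5364, 0.0674, 0.226]
ee_rot: [-3.141, 0.0, -1.706]
contact_force: [0.7, 0.9, 0.7]
gripper_width: 0.025
```

```bash
python3 - <<'E'
from h import *
o=env.get_obs();print(tob(o['tcp_pos']),o['contact_force'],o['gripper_width'])
p,d=env.snapshot('side'); q,_=env.snapshot('top')
cv2.imwrite('pics/i.png',cv2.hconcat([cv2.resize(p[100:225,160:360],(640,400)),]))
E
```

```text
[0.0078287  0.05790732 0.06904101] [0.67091629 0.92132214 0.68184328] 0.025007183001316727
```

View pics/i.png

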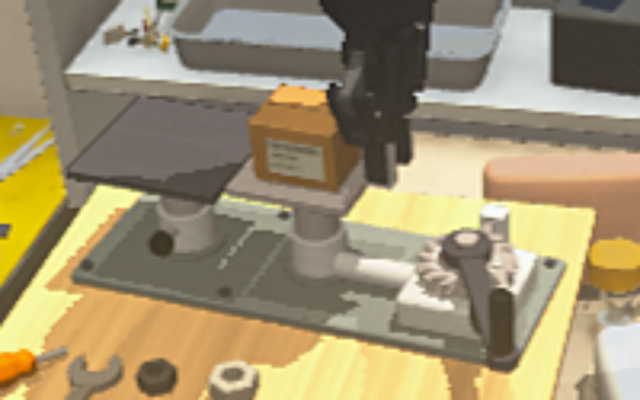

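Call:
send_rows([
  {"gripper":0.025,"translation":[-0.006,0,0],"roll":0},
  {"gripper":0.025,"translation":[-0.012,0,0],"roll":0},
  {"gripper":0.025,"translation":[-0.018,0,0],"roll":0},
  {"gripper":0.025,"translation":[-0.024,0,0],"roll":0},
  {"gripper":0.025,"translation":[-0.03,0,0],"roll":0},
  {"gripper":0.025,"translation":[-0.036,0,0],"roll":0},
  {"gripper":0.025,"translation":[-0.042,0,0],"roll":0},
  {"gripper":0.025,"translation":[-0.048,0,0],"roll":0},
  {"gripper":0.025,"translation":[-0.054,0,0],"roll":0},
  {"gripper":0.025,"translation":[-0.06,0,0],"roll":0},
  {"gripper":0.025,"translation":[-0.06,0,0],"roll":0},
])

```text
time: 15.95
tcp_pos: [0.5446, 0.1279, 0.2254]
ee_rot: [-3.141, 0.001, -1.705]
contact_force: [0.5, -2.1, 2.4]
gripper_width: 0.0252
```

```bash
cat > c2.py <<'E'
from h import *
import sys
o=env.get_obs();print(o['time'],tob(o['tcp_pos']),o['contact_force'])
p,d=env.snapshot('side'); q,e=env.snapshot('top')
cv2.imwrite(f'pics/{sys.argv[1]}.png',cv2.hconcat([cv2.resize(p[100:225,160:360],(400,250)),cv2.resize(q[100:225,140:340],(400,250))]))
for n,d in [('side',d),('top',e)]:
    C=cloud(n,d); B=np.stack([(C-H)@BX,(C-H)@BY,C[...,2]-.157],-1)
    for r in env.outline_of('carton',n)[:1]:
        m=r['pixels']&(d>0)&(B[...,2]>.06)&(B[...,2]<.1); b=B[m]; z=np.percentile(b[:,2],85); s=b[abs(b[:,2]-z)<.005]
        print(n,r['conf'],len(s),cv2.minAreaRect(s[:,:2].astype(np.float32)),'zmed',np.median(s[:,2]))
E
python3 c2.py j
```

```text
15.95 [0.00778291 0.11891708 0.06842086] [ 0.46967041 -2.09684586  2.38538681]
side 0.92 203 ((-0.004195971414446831, 0.1812075525522232), (0.0747729241847992, 0.039256636053323746), 38.75303268432617) zmed 0.08477487105968978Traceback (most recent call last):
  File "c2.py", line 9, in <module>
    m=r['pixels']&(d>0)&(B[...,2]>.06)&(B[...,2]<.1); b=B[m]; z=np.percentile(b[:,2],85); s=b[abs(b[:,2]-z)<.005]
                                                                ~~~~~~~~~~~~~^^^^^^^^^^^
    return _quantile_unchecked(
        a, q, axis, out, overwrite_input, method, keepdims, weights)
    return _ureduce(a,
                    func=_quantile_ureduce_func,
    ...<5 lines>...
                    overwrite_input=overwrite_input,
                    method=method)
    r = func(a, **kwargs)
    result = _quantile(arr,
                       quantiles=q,
    ...<2 lines>...
                       out=out,
                       weights=wgt)
    slices_having_nans = np.isnan(arr[-1, ...])
                                  ~~~^^^^^^^^^
IndexError: index -1 is out of bounds for axis 0 with size 0
```

View pics/j.png

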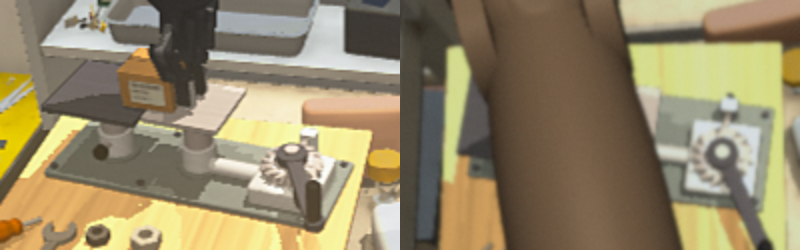

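```bash
python3 - <<'E'
from h import *
p,d=env.snapshot('side')
cv2.imwrite('pics/j2.png',cv2.resize(p[100:190,170:310],None,fx=5,fy=5,interpolation=cv2.INTER_CUBIC))
C=cloud('side',d); B=np.stack([(C-H)@BX,(C-H)@BY,C[...,2]-.157],-1)
r=env.outline_of('carton','side')[0]; m=r['pixels']&(d>0); b=B[m]
t=b[b[:,2]>.079]; print(len(t), t.min(0),t.max(0))
A=np.c_[t[:,:2],np.ones(len(t))]; print('top plane',np.linalg.lstsq(A,t[:,2],rcond=None)[0])
f=b[b[:,2]<.075]; A=np.c_[f[:,1:],np.ones(len(f))]; print('face',np.linalg.lstsq(A,f[:,0],rcond=None)[0],np.percentile(f,[2,98],axis=0))
print(r['rect'])
E
```

```text
231 [-0.0470934   0.12844406  0.07905235] [0.03074362 0.19521885 0.11787543]
top plane [ 0.00181723 -0.07126171  0.09729341]
face [ 0.43998773 -1.13165023 -0.02444956] [[-0.02377802  0.13130932 -0.02411422]
 [ 0.1841827   0.29533641  0.07405566]]
[218.6, 121.0, 32.0, 35.9]
```

View pics/j2.png

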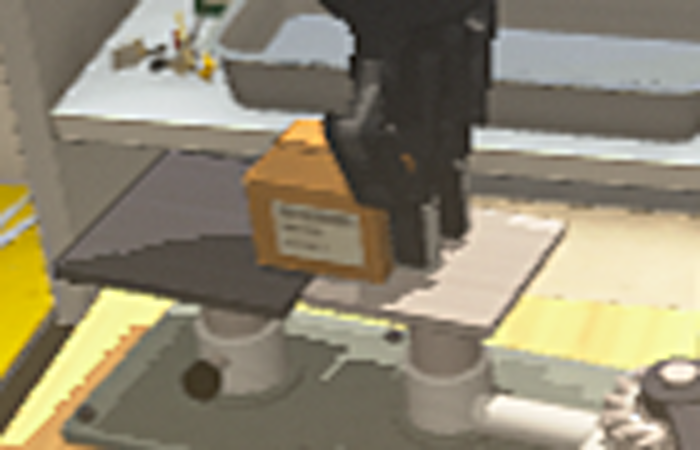

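Call:
send_rows([
  {"gripper":0.025,"translation":[-0.006,0,0],"roll":0},
  {"gripper":0.025,"translation":[-0.012,0,0],"roll":0},
  {"gripper":0.025,"translation":[-0.018,0,0],"roll":0},
  {"gripper":0.025,"translation":[-0.024,0,0],"roll":0},
  {"gripper":0.025,"translation":[-0.03,0,0],"roll":0},
  {"gripper":0.025,"translation":[-0.036,0,0],"roll":0},
  {"gripper":0.025,"translation":[-0.042,0,0],"roll":0},
  {"gripper":0.025,"translation":[-0.048,0,0],"roll":0},
  {"gripper":0.025,"translation":[-0.053,0,0],"roll":0},
  {"gripper":0.025,"translation":[-0.057,0,0],"roll":0},
  {"gripper":0.025,"translation":[-0.06,0,0],"roll":0},
  {"gripper":0.025,"translation":[-0.06,0,0],"roll":0},
])

```text
time: 17.45
tcp_pos: [0.5524, 0.1867, 0.2252]
ee_rot: [3.142, 0.0, -1.705]
contact_force: [-0.2, -1.2, -0.5]
gripper_width: 0.0248
```

```bash
python3 - <<'E'
from h import *
o=env.get_obs();print(o['time'],tob(o['tcp_pos']),o['contact_force'])
p,d=env.snapshot('side')
cv2.imwrite('pics/k.png',cv2.resize(p[90:190,150:310],None,fx=5,fy=5,interpolation=cv2.INTER_CUBIC))
E
```

```text
17.45 [0.0076605  0.17822097 0.06824536] [-0.17759502 -1.18107682 -0.52332315]
```

View pics/k.png

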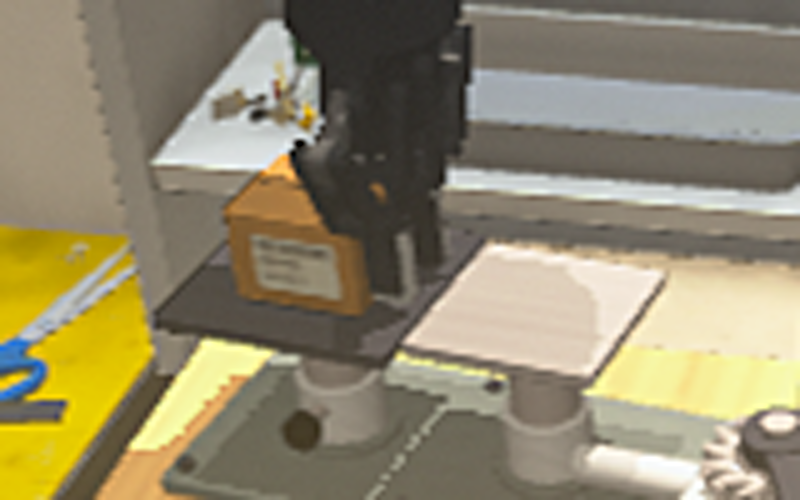

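Side view: the carton sits flat and fully on the rest plate at about (300,250), with the fingers just behind it. I'll back off, raise the arm and move it right, then check.

Call:
send_rows([
  {"gripper":0.025,"translation":[0.02,0,0],"roll":0},
  {"gripper":0.025,"translation":[0.04,0,0],"roll":0},
  {"gripper":0.025,"translation":[0.05,0,-0.04],"roll":0},
  {"gripper":0.025,"translation":[0.06,0,-0.08],"roll":0},
  {"gripper":0.025,"translation":[0.1,0,-0.1],"roll":0},
  {"gripper":0.025,"translation":[0.15,0,-0.1],"roll":0},
  {"gripper":0.025,"translation":[0.2,0,-0.1],"roll":0},
  {"gripper":0.025,"translation":[0.25,0,-0.1],"roll":0},
  {"gripper":0.025,"translation":[0.28,0,-0.1],"roll":0},
  {"gripper":0.025,"translation":[0.28,0,-0.1],"roll":0},
  {"gripper":0.025,"translation":[0.28,0,-0.1],"roll":0},
])

```text
time: 18.6
tcp_pos: [0.5148, -0.0916, 0.3256]
ee_rot: [-3.141, 0.001, -1.707]
contact_force: [0.4, 0.6, -0.1]
gripper_width: 0.0249
```

```bash
python3 c2.py l; python3 - <<'E'
from h import *
p,e=env.snapshot('top'); C=cloud('top',e); B=np.stack([(C-H)@BX,(C-H)@BY,C[...,2]-.157],-1)
def g(x0,x1,y0,y1,z0,z1):
    m=(e>0)&(B[...,0]>x0)&(B[...,0]<x1)&(B[...,1]>y0)&(B[...,1]<y1)&(B[...,2]>z0)&(B[...,2]<z1); return B[m]
pl=g(-.03,.05,.08,.155,.02,.07); print('plat',np.median(pl[:,2]))
rs=g(-.08,.1,.168,.3,.03,.05); print('rest',np.median(rs[:,2]),cv2.minAreaRect(rs[:,:2].astype(np.float32)))
for k in ['stub_driver','nut_big','nut_small','blades']:
    for r in env.landmark_of(k,'top')[:1]: print(k,np.round(atz('top',*r['pixel'],.1),3),r['conf'])
E
```

```text
18.6 [ 0.00776378 -0.10258503  0.16861687] [ 0.40370918  0.62184403 -0.11293999]
side 0.88 397 ((0.0063853077590465546, 0.2219763547182083), (0.0635499656200409, 0.06017027050256729), 89.88585662841797) zmed 0.08321987271402481
top 0.66 736 ((0.0074928924441337585, 0.22153443098068237), (0.06245893985033035, 0.05599328503012657), 89.9208755493164) zmed 0.085475492163742
plat 0.04156959022505202
rest 0.039411240483554336 ((0.010046213865280151, 0.22573953866958618), (0.11629388481378555, 0.11093546450138092), 89.49342346191406)
stub_driver [0.397 0.301 0.1  ] 0.79
nut_big [0.404 0.156 0.1  ] 0.45
nut_small [0.405 0.201 0.1  ] 0.47
blades [ 0.515 -0.298  0.1  ] 0.59
```

View pics/l.png

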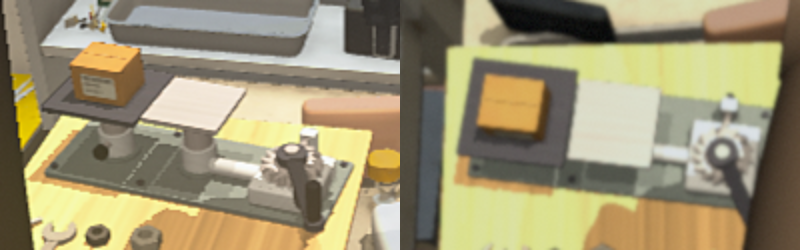

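The carton is within about 3 mm (x) and 4 mm (y) of the rest plate's centre, and its top is 46 mm above the plate, so it lies flat. The platform is about 2.2 mm above the rest plate, and the arm is clear.

```bash
python3 -c "
from station import env
print(env.hand_in())"
```

```text
the job is handed in; nothing more can be done
None
```

The carton now lies flat on the rest plate and the job is handed in. `hand_in` gives no verdict, so this rests on my own camera checks. The robot's clock read 18.6 s after the last move.

I held the lever's grip loosely between the open fingers and made four working strokes. The platform rose about 39 mm in total. I then pushed the carton low on its -y side with both fingers until it was across, and moved the arm clear.

Last checks before handing in:
- **Platform height:** it stands about 2.2 mm above the rest plate, from the depth image.
- **Carton position:** its centre is about 3 mm (x) and 4 mm (y) from the rest plate's centre. The top and side cameras agreed to about 1 mm.
- **Carton lying flat:** its top is 46 mm above the rest plate, which matches its height.
- **Bystanders:** the driver, nuts and card box show no shift beyond the detector's scatter of about 6 mm. The detector's confidence was only moderate, 0.45 to 0.79.
- **Robot contact:** the arm is clear of everything, and the measured tool force is about zero.

While measuring, the trained networks' point positions differed between cameras by 5 to 16 mm. I used the depth-image fits instead, which agreed with the dimensions given. No check failed.

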